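# Take the mass hanger off its keyhole rack and make up a check load on the balance

### The job

Make up the check load for the balance: slide the hanging mass hanger along the keyhole slot of the blue rack to the wide end, lift it off and stand it upright near the middle of the balance pan. Then slide the slotted mass with the blue fin sideways onto its stem, fully home and flat on the flange, and the one with the orange fin on top of it, with its slot facing the opposite way. Let go of everything, do not tip the hanger over, and leave the other things on the bench alone.

Things in the scene. Friction and masses are not known exactly. Their poses are not given: they have to be found in the camera images.
- rack: Blue sheet-metal rack, fixed: upturned channel, level deck 190 mm long (x) and 104 mm wide, 8 mm thick, top 55 mm above the bench; side flanges to 77 mm either side on the bench, ends open. Keyhole along x: 20 mm wide slot opening into a 62 mm round hole on the +x side. Origin: on the bench under the deck's middle. May stand on either side, turned any way round.
- rack_narrow (a point): On the keyhole's midline at deck-top level, near the closed end of the narrow slot (the slot ends 12 mm further on); 100 mm from the centre of the wide hole. Axes as the rack.
- rack_wide (a point): Centre of the keyhole's 62 mm wide round end, at deck-top level. Axes as the rack.
- hanger_cap (a point): Centre of the black cap (26 mm across, 22 mm tall) on top of the steel mass hanger, 87 mm above the bottom of its foot. The hanger is round about its upright z axis, 98 mm tall, about 0.4 kg; below the cap a stem 10 mm across, 46 mm long, down to a flange 80 mm across.
- hanger_seat (a point): On the hanger's axis at the top of its flange (80 mm across, 8 mm thick), where the first mass sits, 30 mm above the bottom of the foot. z up along the stem. In the rack the flange lies on the deck, the foot below it with 6 mm of free lift, so it cannot be lifted out of the narrow slot.
- hanger_foot (a point): Centre of the underside of the hanger's foot, a disc 50 mm across and 8 mm thick; between foot and flange a neck 14 mm across, 14 mm long. z up along the stem.
- blue_mass_fin (a point): Grip fin of the slotted mass: upright radial blue plastic plate on the side opposite the slot (-x), 10 mm thick (along y), 50 mm tall from the level of the disc's underside, from 40 to 82 mm from the disc's centre. This point: half-way up, 62 mm from the disc's centre, 25 mm above its underside. Axes: x towards the slot mouth, z up. Mass about 0.2 kg.
- blue_mass_centre (a point): Centre of the underside of the blue-finned slotted mass: aluminium disc 80 mm across, 14 mm thick, lying flat on the bench, with an 18 mm wide slot from the centre out through the rim along +x (round blind end, radius 9 mm about the centre). Same axes as the fin.
- blue_mass_mouth (a point): Middle of the slot mouth at the rim of the blue-finned disc, level with its underside, 40 mm from the centre along +x; same axes.
- orange_mass_fin (a point): Grip fin of the slotted mass: upright radial orange plastic plate on the side opposite the slot (-x), 10 mm thick (along y), 50 mm tall from the level of the disc's underside, from 40 to 82 mm from the disc's centre. This point: half-way up, 62 mm from the disc's centre, 25 mm above its underside. Axes: x towards the slot mouth, z up. Mass about 0.2 kg.
- orange_mass_centre (a point): Centre of the underside of the orange-finned slotted mass: aluminium disc 80 mm across, 14 mm thick, lying flat on the bench, with an 18 mm wide slot from the centre out through the rim along +x (round blind end, radius 9 mm about the centre). Same axes as the fin.
- orange_mass_mouth (a point): Middle of the slot mouth at the rim of the orange-finned disc, level with its underside, 40 mm from the centre along +x; same axes.
- pan (a point): Centre of the top of the balance's round steel pan, 130 mm across, 72 mm above the bench; fixed and rigid. The white balance body (200 x 190 mm, 54 mm high, display towards -x) spans 120 mm to the -x and 80 mm to the +x side of this point. Axes: x away from the display, z up.
- microplate: Bystander, not to be disturbed: white lidded well plate, 85 x 127 x 14 mm. Origin: centre of its underside.
- reagent: Bystander, not to be disturbed: amber bottle with blue cap, 66 mm across, 140 mm tall. Origin: centre of its underside.
- tube_rack: Bystander, not to be disturbed: orange tube rack with ten capped tubes, 70 x 160 x 70 mm. Origin: centre of its underside.
- beaker: Bystander, not to be disturbed: glass beaker, 80 mm across, 100 mm tall. Origin: centre of its underside.
- pipette: Bystander, not to be disturbed: grey and white pipette lying on the bench along its y axis, 30 mm wide, about 260 mm long.
- spatula: Bystander, not to be disturbed: steel lab spatula, 190 mm long along its x axis, lying flat.
Not all that is in view belongs to the job. What is shaped like the part that bears blue_mass_fin but pink is not meant.

How it is judged (in metres and radians):
On the way, in this order (a step that is already met when the one before it is completed fails the run):
1. the hanger has been slid to the wide end of the keyhole (x of hanger_foot in the frame of rack between 0.04 and 0.06 m and z of hanger_foot in the frame of rack below 0.045 m and horizontal distance between hanger_foot and rack_wide below 0.012 m).
2. the hanger stands upright near the middle of the balance pan (horizontal distance between hanger_foot and pan below 0.03 m and z of hanger_foot in the frame of pan between -0.004 and 0.004 m and angle between hanger_foot's own z axis and vertical below 0.1 rad), for 0.2 s.
3. the blue-finned mass sits flat on the hanger's flange, stem at the end of its slot (all of step 2 and horizontal distance between blue_mass_centre and hanger_seat below 0.012 m and z of blue_mass_centre in the frame of hanger_seat between -0.004 and 0.004 m and angle between blue_mass_centre's own z axis and vertical below 0.12 rad), for 0.2 s.
4. the orange-finned mass sits flat on the blue one, its slot facing the opposite way (all of step 3 and horizontal distance between orange_mass_centre and hanger_seat below 0.012 m and z of orange_mass_centre in the frame of hanger_seat between 0.01 and 0.018 m and angle between orange_mass_centre's own z axis and vertical below 0.12 rad and x of orange_mass_mouth in the frame of blue_mass_centre below -0.018 m), for 0.2 s.
At the end, for the whole second after the job is handed in: Hanger upright (0.1 rad) on the pan, foot within 30 mm of its centre; blue-finned mass flat on the flange (0.12 rad, 4 mm), orange-finned one flat on the blue one, both centred on the stem within 12 mm; the slots point more than 117 degrees apart (all of step 4); the robot touches nothing.
It fails at once if the hanger is tipped over (more than 40 degrees) (angle between hanger_foot's own z axis and vertical above 0.7 rad).
It fails at once if another thing on the bench is moved by more than 30 mm (distance of any of microplate, reagent, tube_rack, beaker, pipette, spatula from where it was at the start of the episode above 0.03 m).
It also fails if it takes over 72 s, if anything falls off the work surface, if the arm or the gripper's body presses on something with over 40 N, if the wrist force passes 120 N, or if a joint passes its speed limit or range.

### The arm

A 6-joint arm with a two-finger parallel gripper is mounted at the origin on the work surface. World frame = base frame: x ahead of the robot, y to its left, z up, the work surface at z = 0. Lengths are in m, angles in degrees, forces in N, time in s.
With the tool pointing down it reaches from about 0.4 to 0.825 m from the base axis. Payload 7 kg.
Tool frame: the origin (TCP) lies at the very end of the fingers, on their centre line; the grasp point (between the pads) lies 19 mm behind it (ctrl.pinch_z is the distance from the TCP to the grasp point, in m); z points along the fingers, x is the direction in which the jaws open and shut, and the axes are right-handed (so a half turn about z gives the same grasp; the last joint's range is limited). The gripper opens to 88 mm and grips with 3 to 60 N. Pads are 19 mm wide; open, the fingers measure 130 mm over their backs; the gripper's body (78 mm by 193 mm) begins 47 mm behind the grasp point.
Start: joints at [-46.633, 20.546, 0.682, 0, -70.136, -16.507], TCP at [0.305, -0.602, 0.227] pointing down, gripper open.
Joint ranges: [-176.03, 176.03], [-82.01, 121.73], [-58.28, 71.71], [-173.87, 95.51], [-174.79, -0.11], [-173.66, 173.66]. Speed limits (degrees/s): [136.94, 136.94, 172.46, 180, 180, 180].

### API

Orientations are given as [roll, pitch, yaw] about the fixed x, y, z axes, in that order (R = Rz(yaw) Ry(pitch) Rx(roll)).
In Python, from plant import ctrl gives the robot as it stands.
- The arm moves only by the tool carry_out, never from a script. Its argument "increments" is a list of rows, each a list of 7 numbers: the turn, a rotation vector about the world's x, y, z in degrees, then the shift along the world's x, y, z in mm, then the closure, from 0 (fully open) to 1 (shut). In form: [[ax, ay, az, dx, dy, dz, grip], ...]. A call has 1 to 20 rows; each row is the pose to reach, as a shift and turn from the pose commanded when the call began; what a row does not reach only later rows make up. A row lasts 1/8 s, in which the tool goes at most 62.5 mm and 10.7 degrees, less where a joint would pass 70% of its speed; a pose out of reach is approached as far as the arm can. A call with a gripper value outside its range is refused whole. The fingers move at their own pace and stop on an object; the grip force is fixed at half the most. Time passes only in rows, so rows that repeat a pose let the fingers close. It gives the time, the measured TCP pose, the force and the opening at its end, in the units of the state.
- ctrl.get_obs(): the state, without advancing time (a new reading comes with each control period).
- ctrl.snapshot(name): name is "side" or "top" or "wrist"; returns a dict with "pixels" (480x640x3 uint8, blue, green, red), "intrinsics" (3x3 intrinsics, pixels), "rvec" (rotation vector, rad) and "tvec" (3), from world to camera coordinates, as OpenCV has them; the wrist camera has in their place "hand_eye" (4x4, takes a point from camera to tool coordinates, whose origin is the TCP and whose axes are the tool frame's). Camera axes: x right, y down, z forward; pixel columns grow to the right and rows downward; lengths in m; the calibration is good to about 2 mm. A picture is of the moment at which its call begins: read the wrist's pose just before it. There is no depth.
- ctrl.close_job(): hands the job in, once; it reports no verdict.
Trained networks look in a picture, given as the dict that the camera call returned (one of the last four; its "shot" number tells which), for a name from the list of things; names that differ only in an ending like _2 or _b are one class to them, and where a whole thing is asked for, a point or a joint stands for the part that bears it (a point fixed in the world has none). Each returns a list of dicts, best first, with "confidence" (0 to 1); they miss things now and then, are a little off and sometimes report something else, mostly with a low value. They report only what shows in the picture. A call takes as long as a camera call. They do not tell look-alikes from the thing itself.
- ctrl.search_frame(picture, label): "centre" ([x, y, z] in m, in world coordinates, good to about 4 mm: the middle of the surface that is visible of it).
- ctrl.outline_of(picture, label): "pixels" (480x640 bool, what is visible of it).
The state is a dict: "clock": time; "joint_pos": joint angles; "qvel": joint speeds; "tau": joint torques, N m; "tool_pos": TCP position; "orientation": TCP orientation; "force": force on the tool from outside, world axes, zero at the start; "moment": the same for the moment, N m; "opening": finger opening in m.
Only numpy, scipy, OpenCV 4.12 (cv2) and the standard library are available. Lean on these libraries where they do the work, as an engineer would, in place of code of your own. Each camera call takes 0.05 s, during which the arm holds its last target. There are 200 camera calls.

## Working session

There is one attempt and no reset: what is moved stays moved. The work goes in short steps, Python scripts to look and compute and a tool call to move; the robot and the scene stay as the last step left them, time stands still between calls to the robot, and variables do not carry over. Pictures are saved under pics/ and viewed, about 8 in all and at most 12, crops included, and the job is handed in when it is done.

Besides the shell and the picture viewer there is one more tool, called by a JSON object that holds its "api" and its "payload", one argument or row to a line. carry_out: Moves the arm, as the interface text tells. Its arguments: {"type":"object","properties":{"increments":{"type":"array"}},"required":["increments"]}

```bash
ls; mkdir -p pics; cat > h.py <<'E'
from plant import ctrl
import numpy as np, cv2
def snap(n,f=None):
    p=ctrl.snapshot(n)
    if f: cv2.imwrite('pics/'+f,p['pixels'])
    return p
def find(p,l):
    return [(np.round(d['centre'],4).tolist(),round(d['confidence'],2)) for d in ctrl.search_frame(p,l)]
def proj(p,X):
    return cv2.projectPoints(np.float64(X).reshape(-1,3),np.array(p['rvec']),np.array(p['tvec']),np.array(p['intrinsics']),None)[0].reshape(-1,2)
def back(p,uv,z):
    R=cv2.Rodrigues(np.array(p['rvec']))[0];t=np.array(p['tvec']).ravel();K=np.array(p['intrinsics'])
    uv=np.float64(uv).reshape(-1,2); d=(np.linalg.inv(K)@np.c_[uv,np.ones(len(uv))].T).T@R; c=-R.T@t
    return c+d*((z-c[2])/d[:,2])[:,None]
E
python3 - <<'E'
from h import *
for n in ('top','side'):
    p=snap(n,n+'1.png')
    print(n)
    for l in ['rack','rack_wide','rack_narrow','hanger_cap','hanger_seat','blue_mass_fin','blue_mass_centre','blue_mass_mouth','orange_mass_fin','orange_mass_centre','orange_mass_mouth','pan','microplate','reagent','tube_rack','beaker','pipette','spatula']:
        print(l,find(p,l)[:3])
E
```

```text
pics
top
rack [([0.4672, 0.2528, 0.0562], 0.61)]
rack_wide [([0.4715, 0.2533, 0.0568], 0.87)]
rack_narrow [([0.465, 0.2474, 0.0536], 0.7)]
hanger_cap [([0.4569, 0.2876, 0.0608], 0.9)]
hanger_seat [([0.4596, 0.2869, 0.065], 0.63)]
blue_mass_fin [([0.2768, -0.2833, 0.0147], 0.87)]
blue_mass_centre [([0.4515, 0.0266, 0.014], 0.68), ([0.2814, -0.2853, 0.0183], 0.58)]
blue_mass_mouth [([0.2824, -0.2822, 0.0167], 0.89), ([0.4492, 0.0308, 0.0135], 0.77)]
orange_mass_fin []
orange_mass_centre [([0.6423, 0.0284, 0.0111], 0.75)]
orange_mass_mouth [([0.6388, 0.0242, 0.0151], 0.59)]
pan [([0.5186, -0.2837, 0.053], 0.78)]
microplate [([0.7495, 0.1908, 0.0128], 0.57)]
reagent [([0.7074, 0.3274, 0.0924], 0.86)]
tube_rack [([0.751, -0.2217, 0.0321], 0.93)]
beaker [([0.5356, 0.5316, 0.0458], 0.79), ([0.4517, 0.0253, 0.0134], 0.52), ([0.645, 0.0229, 0.0103], 0.35)]
pipette [([0.4585, 0.2927, 0.0612], 0.63), ([0.5873, -0.4966, 0.0169], 0.56), ([0.467, 0.2527, 0.0536], 0.23)]
spatula [([0.7716, 0.0312, 0.003], 0.56)]
side
rack [([0.6999, 0.3482, 0.0745], 0.65), ([0.4545, 0.2665, 0.0517], 0.59)]
rack_wid
[... 357 characters left out ...]
0.2953, 0.0634], 0.69)]
blue_mass_mouth [([0.457, 0.0251, 0.018], 0.83), ([0.6439, 0.0255, 0.0169], 0.5)]
orange_mass_fin [([0.64, 0.0271, 0.0127], 0.79)]
orange_mass_centre [([0.6428, 0.0225, 0.0151], 0.67), ([0.4553, 0.2906, 0.0646], 0.58)]
orange_mass_mouth [([0.6441, 0.0259, 0.0155], 0.88), ([0.7703, 0.0303, 0.0033], 0.21)]
pan [([0.503, -0.2417, 0.0559], 0.89)]
microplate [([0.74, 0.2022, 0.0087], 0.96)]
reagent [([0.7396, 0.2065, 0.0087], 0.25)]
tube_rack [([0.7395, -0.2046, 0.0321], 0.76), ([0.6049, -0.4909, 0.0188], 0.16)]
beaker [([0.5181, 0.5231, 0.0656], 0.74), ([0.6052, -0.4914, 0.0157], 0.26)]
pipette [([0.6042, -0.4897, 0.0185], 0.61)]
spatula [([0.7712, 0.0338, 0.0058], 0.63)]
```

View pics/top1.png

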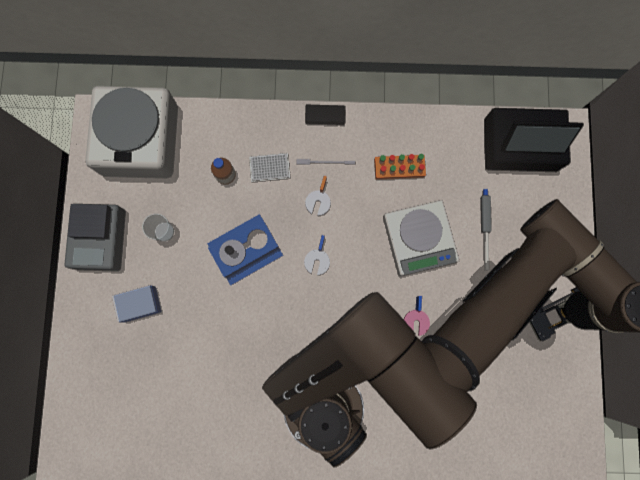

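View pics/side1.png

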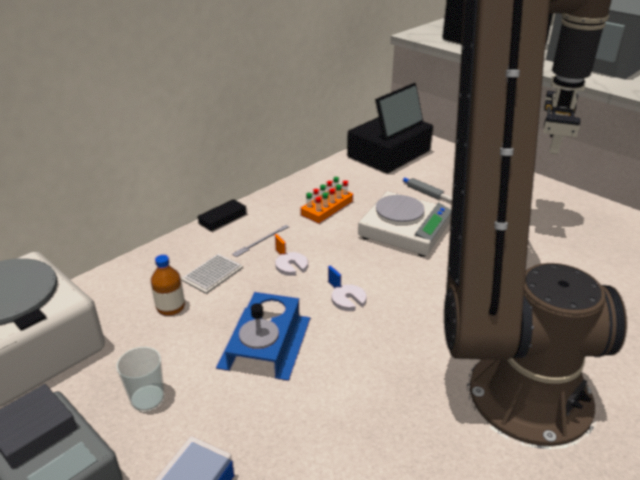

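Candidates. Blue-finned mass: silver disc at top (317,262) with its fin at (322,242), versus the pink look-alike at (417,322); I choose the silver one. Orange-finned mass at (318,203). Hanger cap at (232,251), wide hole at (258,239), pan at (421,230). The next step is a wrist view from close by.

{"api": "carry_out", "payload": {
  "increments": [
    [0, 0, 0, 0, 0, 150, 0],
    [0, 0, 0, 0, 0, 150, 0],
    [0, 0, 0, 115, 300, 170, 0],
    [0, 0, 0, 115, 300, 170, 0],
    [0, 0, 0, 115, 300, 170, 0],
    [0, 0, 0, 115, 300, 170, 0],
    [0, 0, 0, 115, 300, 170, 0],
    [0, 0, 0, 115, 300, 170, 0],
    [0, 0, 0, 115, 300, 170, 0],
    [0, 0, 0, 115, 300, 170, 0],
    [0, 0, 0, 115, 300, 170, 0]
  ]
}}

```text
clock: 3.28
tool_pos: [0.4194, -0.3032, 0.396]
orientation: [-180.0, -0.0, 116.8]
force: [-0.0, -0.8, 0.7]
opening: 0.0874
```

```bash
cat >> h.py <<'E'
from scipy.spatial.transform import Rotation as Ro
def wsnap(f=None):
    o=ctrl.get_obs(); p=snap('wrist',f)
    T=np.eye(4);T[:3,:3]=Ro.from_euler('xyz',o['orientation'],degrees=True).as_matrix();T[:3,3]=o['tool_pos']
    C=np.linalg.inv(T@np.array(p['hand_eye'])); p['rvec']=cv2.Rodrigues(C[:3,:3])[0];p['tvec']=C[:3,3]
    return p,o
E
python3 - <<'E'
from h import *
p,o=wsnap('w1.png'); print(o['tool_pos'],o['orientation'],o['joint_pos'],np.round(p['hand_eye'],3).tolist())
for l in ['pan','blue_mass_fin','blue_mass_centre','orange_mass_centre','rack']: print(l,find(p,l)[:3])
E
```

```text
[ 0.41943999 -0.30319607  0.39603926] [-1.79952657e+02 -3.82776011e-02  1.16754893e+02] [-1.41078835e+01  1.73611191e+00 -1.48514573e+00  2.02875289e-03
 -8.68395900e+01 -4.91373202e+01] [[1.0, -0.001, -0.0, -0.0], [0.001, 0.957, 0.291, -0.08], [-0.0, -0.291, 0.957, -0.159], [0.0, 0.0, 0.0, 1.0]]
pan [([0.5115, -0.2885, 0.057], 0.72)]
blue_mass_fin [([0.4458, 0.0253, 0.0162], 0.75), ([0.2746, -0.2848, 0.0115], 0.71)]
blue_mass_centre []
orange_mass_centre [([0.6459, 0.0211, 0.0171], 0.91)]
rack [([0.6439, 0.0236, 0.0134], 0.57)]
```

{"api": "carry_out", "payload": {
  "increments": [
    [0, 0, 0, 0, 330, -40, 0],
    [0, 0, 0, 0, 330, -40, 0],
    [0, 0, 0, 0, 330, -40, 0],
    [0, 0, 0, 0, 330, -40, 0],
    [0, 0, 0, 0, 330, -40, 0],
    [0, 0, 0, 0, 330, -40, 0],
    [0, 0, 0, 0, 330, -40, 0],
    [0, 0, 0, 0, 330, -40, 0],
    [0, 0, 0, 0, 330, -40, 0]
  ]
}}

```text
clock: 4.7
tool_pos: [0.42, 0.027, 0.3567]
orientation: [180.0, 0.0, 116.8]
force: [-0.5, 0.4, 0.8]
opening: 0.0876
```

```bash
python3 - <<'E'
from h import *
p,o=wsnap('w2.png'); print(o['tool_pos'],o['orientation'])
for l in ['blue_mass_fin','orange_mass_fin','rack','hanger_cap']:
    r=ctrl.outline_of(p,l)
    for d in r[:2]: 
        m=d['pixels']; ys,xs=np.where(m); print(l,round(d['confidence'],2),m.sum(),xs.min(),xs.max(),ys.min(),ys.max(),(xs.mean(),ys.mean()))
a=cv2.imread('pics/w1.png');cv2.imwrite('pics/w12.png',cv2.resize(np.vstack([a,p['pixels']]),(400,600)))
E
```

```text
[0.42003497 0.02696656 0.35670621] [1.79988812e+02 6.36392482e-03 1.16773792e+02]
blue_mass_fin 0.66 66 102 116 0 6 (np.float64(110.06060606060606), np.float64(2.0757575757575757))
blue_mass_fin 0.63 2985 278 350 173 261 (np.float64(314.1098827470687), np.float64(211.09715242881072))
orange_mass_fin 0.88 1776 221 290 294 376 (np.float64(259.49718468468467), np.float64(318.3192567567568))
rack 0.7 7802 384 543 239 337 (np.float64(455.04434760317866), np.float64(273.62535247372466))
rack 0.24 1331 281 372 386 425 (np.float64(318.5627347858753), np.float64(403.3779113448535))
hanger_cap 0.9 1442 473 521 284 332 (np.float64(499.93065187239944), np.float64(303.19486823855755))
hanger_cap 0.16 3014 277 350 172 261 (np.float64(314.0301924353019), np.float64(210.50066357000662))
```

View pics/w12.png

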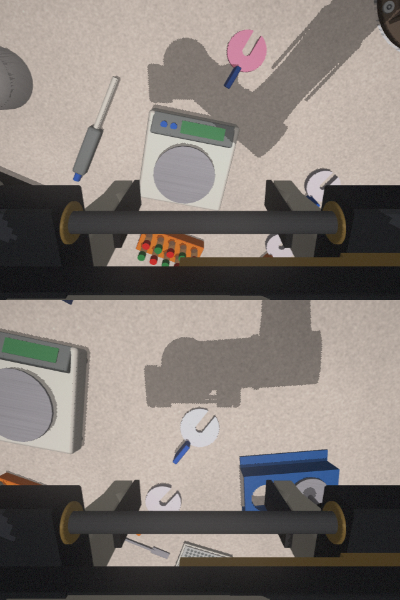

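{"api": "carry_out", "payload": {
  "increments": [
    [0, 0, 0, 120, 250, 40, 0],
    [0, 0, 0, 120, 250, 40, 0],
    [0, 0, 0, 120, 250, 40, 0],
    [0, 0, 0, 120, 250, 40, 0],
    [0, 0, 0, 120, 250, 40, 0],
    [0, 0, 0, 120, 250, 40, 0],
    [0, 0, 0, 120, 250, 40, 0]
  ]
}}

```text
clock: 5.82
tool_pos: [0.5399, 0.2774, 0.3962]
orientation: [-180.0, 0.0, 116.9]
force: [0.7, -0.5, 1.0]
opening: 0.0879
```

```bash
cat >> h.py <<'E'
from scipy.optimize import minimize
def circ(r,z,n=60,cx=0,cy=0):
    a=np.linspace(0,2*np.pi,n,endpoint=False); return np.c_[cx+r*np.cos(a),cy+r*np.sin(a),np.full(n,z)]
def box(x0,x1,y0,y1,z0,z1): return np.array([[x,y,z] for x in(x0,x1) for y in(y0,y1) for z in(z0,z1)])
def place(P,x,y,a,z=0):
    c,s=np.cos(a),np.sin(a); return P@np.array([[c,s,0],[-s,c,0],[0,0,1]])+[x,y,z]
def fill(img,uv,v): cv2.fillPoly(img,[np.round(uv*16).astype(np.int32)],v,cv2.LINE_8,4)
def hull(img,p,P,v=1): fill(img,cv2.convexHull(proj(p,P).astype(np.float32))[:,0],v)
def mass_img(p,x,y,a,z=0):
    im=np.zeros((480,640),np.uint8)
    t=np.linspace(np.pi/2,3*np.pi/2,20); e=np.arcsin(9/40)
    b=np.linspace(e,2*np.pi-e,80); sl=np.r_[np.c_[40*np.cos(b),40*np.sin(b)],np.c_[9*np.cos(t[::-1]),9*np.sin(t[::-1])]]/1e3
    for h in (0,.004,.007,.01,.014): fill(im,proj(p,place(np.c_[sl,np.full(len(sl),h)],x,y,a,z)),1)
    hull(im,p,place(box(-.082,-.040,-.005,.005,0,.05),x,y,a,z)); return im
def rack_img(p,x,y,a,hz=None):
    im=np.zeros((480,640),np.uint8)
    hull(im,p,place(box(-.095,.095,-.052,.052,.047,.055),x,y,a))
    for s in (-1,1):
        hull(im,p,place(np.r_[box(-.095,.095,s*.044,s*.052,0,.055)],x,y,a)); hull(im,p,place(box(-.095,.095,s*.052,s*.077,0,.005),x,y,a))
    return im
def fit(fn,p,m,x0,valid=None):
    m=m.astype(np.uint8); v=np.ones_like(m) if valid is None else valid
    def c(q):
        im=fn(p,q[0]/1e3,q[1]/1e3,q[2]/30); return 1-(im&m&v).sum()/max(1,((im|m)&v).sum())
    best=None
    for k in range(3):
        q0=np.array([x0[0]*1e3,x0[1]*1e3,x0[2]*30]) if best is None else best.x
        r=minimize(c,q0,method='Nelder-Mead',options=dict(initial_simplex=q0+np.array([[0,0,0],[6,0,0],[0,6,0],[0,0,5]])*(1,-1,.5)[k],xatol=.05,fatol=1e-4))
        if best is None or r.fun<best.fun: best=r
    q=best.x; return np.round([q[0]/1e3,q[1]/1e3,np.degrees(q[2]/30)],4),round(1-best.fun,3)
E
python3 - <<'E'
from h import *
import pickle
p,o=wsnap('w3.png'); print(o['tool_pos'])
res={}
for l in ['rack','hanger_cap','orange_mass_fin','blue_mass_fin','rack_wide','pan']:
    r=ctrl.outline_of(p,l)
    for d in r[:2]: 
        m=d['pixels']; ys,xs=np.where(m); print(l,round(d['confidence'],2),m.sum(),xs.min(),xs.max(),ys.min(),ys.max()); res.setdefault(l,m)
for l in ['rack_wide','rack_narrow','hanger_cap','hanger_seat']: print(l,find(p,l)[:2])
pickle.dump((p,res),open('w3.pkl','wb'))
v=p['pixels'].copy()
for l,c in zip(['rack','hanger_cap'],[(0,255,0),(0,0,255)]):
    if l in res: cv2.drawContours(v,cv2.findContours(res[l].astype(np.uint8),0,2)[0],-1,c,1)
cv2.imwrite('pics/w3v.png',v)
E
```

```text
[0.53987042 0.2774094  0.39621498]
rack 0.92 12514 252 413 67 197
hanger_cap 0.68 3512 332 397 99 167
orange_mass_fin 0.96 3301 83 165 132 214
blue_mass_fin 0.77 4127 131 216 0 80
rack_wide 0.87 12482 252 414 67 196
rack_wide [([0.4754, 0.2537, 0.0573], 0.73)]
rack_narrow [([0.4773, 0.2545, 0.0522], 0.6)]
hanger_cap [([0.4566, 0.2899, 0.0637], 0.58), ([0.7391, 0.1941, 0.011], 0.18)]
hanger_seat [([0.4629, 0.289, 0.0597], 0.58)]
```

View pics/w3v.png

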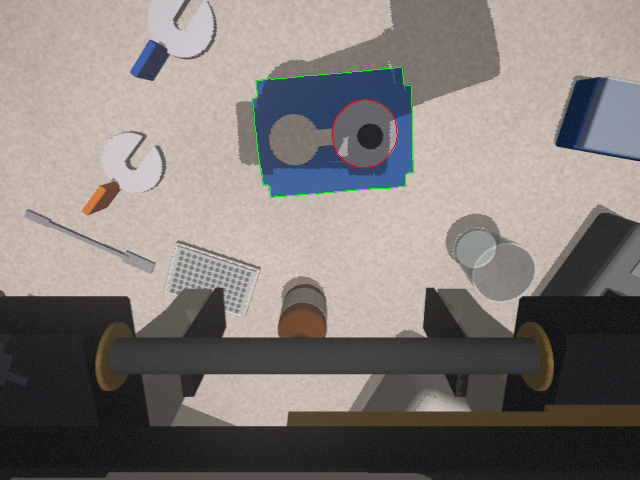

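The view shows the hanger cap at (370,136) in the narrow slot, the wide hole at (294,139), the orange mass at (132,161) and the blue mass at (181,22). Next I fit models to these.

```bash
python3 - <<'E'
from h import *
import pickle
p,res=pickle.load(open('w3.pkl','rb'))
def filled(m):
    im=np.zeros((480,640),np.uint8); cv2.drawContours(im,cv2.findContours(m.astype(np.uint8),0,2)[0],-1,1,-1); return im
for a0 in (-30,):
    r=fit(rack_img,p,filled(res['rack']),(.467,.253,np.radians(a0))); print('rack',r)
x,y,a=r[0];a=np.radians(a)
for l,xy in (('orange_mass_fin',(.64,.026)),('blue_mass_fin',(.45,.026))):
    rr=max((fit(mass_img,p,res[l],(*xy,b)) for b in (-2,-2.8,2.8)),key=lambda t:t[1]); print(l,rr)
# hanger
g=cv2.cvtColor(p['pixels'],cv2.COLOR_BGR2GRAY)
cap=np.zeros_like(g); cap[115:155,350:392]=(g[115:155,350:392]<50)
n,lab,st,ce=cv2.connectedComponentsWithStats(cap); i=1+st[1:,4].argmax(); print('cap px',st[i],ce[i],back(p,ce[i],.131))
ys,xs=np.where(res['hanger_cap']); e=cv2.fitEllipse(cv2.convexHull(np.c_[xs,ys].astype(np.float32))); print('flange',e,back(p,e[0],.061))
# hole
b=p['pixels'][...,0].astype(int)-p['pixels'][...,2]
h=np.zeros_like(g); h[105:172,262:320]=(b[105:172,262:320]<10)
h=cv2.morphologyEx(h,cv2.MORPH_OPEN,cv2.getStructuringElement(cv2.MORPH_ELLIPSE,(25,25)))
n,lab,st,ce=cv2.connectedComponentsWithStats(h); i=1+st[1:,4].argmax(); print('hole',st[i],ce[i],back(p,ce[i],.055))
for s in (.05,.0415): print('model wide',place(np.array([[.05,0,0],[-.05,0,0]]),x,y,a))
E
```

```text
rack (array([  0.4807,   0.2602, -58.4961]), np.float64(0.991))
orange_mass_fin (array([ 6.352000e-01,  3.450000e-02, -1.956055e+02]), np.float64(0.953))
blue_mass_fin (array([ 4.449000e-01,  3.230000e-02, -1.920969e+02]), np.float64(0.962))
cap px [358 124  25  25 488] [369.74180328 135.93237705] [[0.46163014 0.29022718 0.131     ]]
flange ((364.306640625, 133.3677978515625), (65.02786254882812, 68.53319549560547), 18.86518669128418) [[0.46075106 0.29105772 0.061     ]]
hole [ 269  114   51   51 1986] [293.8836858  139.13041289] [[0.50553265 0.21797081 0.055     ]]
model wide [[0.50682783 0.21756977 0.        ]
 [0.45457217 0.30283023 0.        ]]
model wide [[0.50682783 0.21756977 0.        ]
 [0.45457217 0.30283023 0.        ]]
```

{"api": "carry_out", "payload": {
  "increments": [
    [0, 0, 0, -79, 13, -100, 0],
    [0, 0, 0, -79, 13, -150, 0],
    [0, 0, 0, -79, 13, -200, 0],
    [0, 0, 0, -79, 13, -250, 0],
    [0, 0, 0, -79, 13, -280, 0],
    [0, 0, 0, -79, 13, -295, 0],
    [0, 0, 0, -79, 13, -295, 0],
    [0, 0, 0, -79, 13, -295, 1],
    [0, 0, 0, -79, 13, -295, 1],
    [0, 0, 0, -79, 13, -295, 1],
    [0, 0, 0, -79, 13, -295, 1],
    [0, 0, 0, -79, 13, -295, 1],
    [0, 0, 0, -79, 13, -295, 1]
  ]
}}

```text
clock: 8.0
tool_pos: [0.4609, 0.2908, 0.1016]
orientation: [-180.0, 0.0, 116.9]
force: [0.7, 0.6, -0.0]
opening: 0.0328
```

```bash
python3 - <<'E'
from h import *
im=cv2.imread('pics/w1.png')
# rebuild w1 camera
p=ctrl.snapshot('wrist'); o=ctrl.get_obs(); print(o['tool_pos'],o['force'],o['opening'])
T=np.eye(4);T[:3,:3]=Ro.from_euler('xyz',[-179.952657,-.0382776,116.754893],degrees=True).as_matrix();T[:3,3]=[.41943999,-.30319607,.39603926]
C=np.linalg.inv(T@np.array(p['hand_eye']));p['rvec']=cv2.Rodrigues(C[:3,:3])[0];p['tvec']=C[:3,3]
hsv=cv2.cvtColor(im,cv2.COLOR_BGR2HSV); print(hsv[278,294],hsv[278,235],hsv[320,240])
m=cv2.inRange(cv2.medianBlur(im,5),tuple(int(v)-16 for v in im[278,294]),tuple(int(v)+16 for v in im[278,294]))
m[:,:225]=0;m[:,360:]=0;m[:215]=0;m[350:]=0
m=cv2.morphologyEx(m,cv2.MORPH_CLOSE,np.ones((9,9)));m=cv2.morphologyEx(m,cv2.MORPH_OPEN,np.ones((15,15)))
c=max(cv2.findContours(m,0,2)[0],key=cv2.contourArea); h=cv2.convexHull(c);e=cv2.fitEllipse(h); print(cv2.boundingRect(c),e,back(p,e[0],.072))
v=im.copy(); uv=proj(p,circ(.065,.072)+np.r_[back(p,e[0],.072)[0,:2],0]);cv2.polylines(v,[uv.astype(np.int32)],True,(0,255,0));cv2.drawContours(v,[c],-1,(0,0,255),1)
cv2.imwrite('pics/pan.png',np.hstack([v[170:370,190:390]]))
E
```

```text
[0.46090721 0.29081395 0.10151249] [-0.42354395 -0.07597168 -1.05908307] 0.029600742808737437
[150   7 156] [ 18  16 207] [ 13  29 199]
(246, 226, 97, 99) ((296.2018737792969, 275.51605224609375), (96.41822814941406, 103.14629364013672), 43.34077835083008) [[ 0.53860209 -0.28439565  0.072     ]]
```

View pics/pan.png

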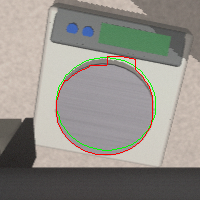

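{"api": "carry_out", "payload": {
  "increments": [
    [0, 0, 0, 0, 0, 0, 1],
    [0, 0, 0, 0, 0, 0, 1],
    [0, 0, 0, 0, 0, 3, 1],
    [0, 0, 0, 0, 0, 3, 1],
    [0, 0, 0, 9, -15, 3, 1],
    [0, 0, 0, 18, -29, 3, 1],
    [0, 0, 0, 27, -44, 3, 1],
    [0, 0, 0, 36, -58, 3, 1],
    [0, 0, 0, 45, -73, 3, 1],
    [0, 0, 0, 45, -73, 3, 1],
    [0, 0, 0, 45, -73, 3, 1]
  ]
}}

```text
clock: 9.43
tool_pos: [0.5061, 0.2176, 0.1045]
orientation: [-180.0, -0.0, 116.8]
force: [0.3, 0.7, -3.6]
opening: 0.0253
```

```bash
python3 - <<'E'
from h import *
p,o=wsnap(); print(o['tool_pos'],o['force'],o['opening'])
for n in ('top','side'):
    p=snap(n); 
    for l in ('hanger_cap','hanger_seat','rack_wide'): print(n,l,find(p,l)[:1])
a=snap('top')['pixels'][200:300,180:300];b=p['pixels'][260:400,200:340]
cv2.imwrite('pics/s2.png',np.hstack([cv2.resize(a,(400,400),interpolation=2),cv2.resize(b,(400,400),interpolation=2)]))
E
```

```text
[0.50606886 0.21760336 0.10451655] [ 0.27177992  0.67873373 -3.5920908 ] 0.02529207874735989
top hanger_cap [([0.4829, 0.2076, 0.0633], 0.42)]
top hanger_seat []
top rack_wide [([0.4448, 0.2555, 0.0536], 0.82)]
side hanger_cap [([0.4968, 0.2206, 0.0635], 0.61)]
side hanger_seat [([0.4942, 0.2225, 0.0651], 0.76)]
side rack_wide [([0.4555, 0.2829, 0.0547], 0.96)]
```

View pics/s2.png

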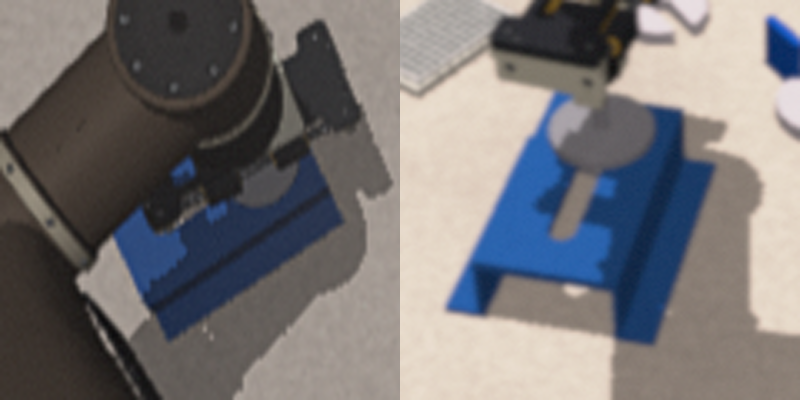

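{"api": "carry_out", "payload": {
  "increments": [
    [0, 0, 0, 0, 0, 15, 1],
    [0, 0, 0, 0, 0, 35, 1],
    [0, 0, 0, 0, 0, 65, 1],
    [0, 0, 0, 0, 0, 100, 1],
    [0, 0, 0, 2, -20, 120, 1],
    [0, 0, 0, 5, -60, 120, 1],
    [0, 0, 0, 8, -110, 120, 1],
    [0, 0, 0, 11, -160, 120, 1],
    [0, 0, 0, 14, -210, 120, 1],
    [0, 0, 0, 17, -260, 120, 1],
    [0, 0, 0, 20, -310, 120, 1],
    [0, 0, 0, 23, -360, 120, 1],
    [0, 0, 0, 26, -410, 120, 1],
    [0, 0, 0, 29, -455, 115, 1],
    [0, 0, 0, 32, -490, 100, 1],
    [0, 0, 0, 33, -502, 75, 1],
    [0, 0, 0, 33, -502, 55, 1],
    [0, 0, 0, 33, -502, 44, 1],
    [0, 0, 0, 33, -502, 44, 1]
  ]
}}

```text
clock: 12.3
tool_pos: [0.5387, -0.284, 0.1486]
orientation: [-180.0, -0.0, 116.9]
force: [0.3, 0.9, -3.7]
opening: 0.0253
```

```bash
python3 - <<'E'
from h import *
o=ctrl.get_obs(); print(o['tool_pos'],o['force'],o['moment'],o['opening'])
p=snap('side'); print(find(p,'hanger_seat')[:2],find(p,'pan')[:1])
x,y,z=o['tool_pos']; zf=z-.0685
v=p['pixels'].copy()
for P,c in ((circ(.025,zf),(0,255,0)),(circ(.04,zf+.03),(0,255,0)),(circ(.065,.072,cx=.539-x,cy=-.284-y),(0,0,255))):
    cv2.polylines(v,[proj(p,P+[x,y,0]).astype(np.int32)],True,c)
cv2.imwrite('pics/s3.png',cv2.resize(v[130:270,330:490],(800,700))[:600])
E
```

```text
[ 0.53873486 -0.2839951   0.14859648] [ 0.26532546  0.94407525 -3.72711284] [-0.004092   -0.0025124  -0.03095798] 0.02530437038875798
[([0.5283, -0.2752, 0.1093], 0.7), ([0.7392, -0.204, 0.0329], 0.68)] [([0.498, -0.2276, 0.0557], 0.63)]
```

View pics/s3.png

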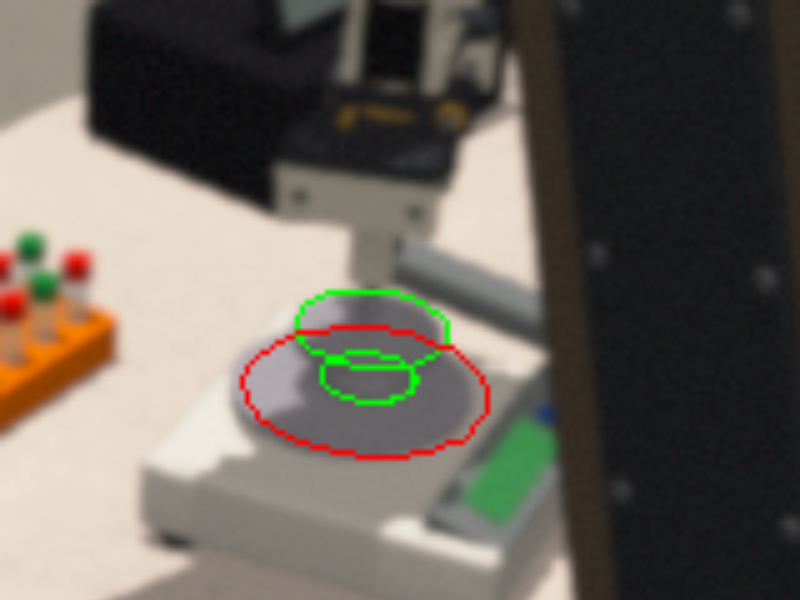

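The cap and flange match the overlay; the pan sits about 4 mm further along +x than marked. I correct for that and lower the hanger.

{"api": "carry_out", "payload": {
  "increments": [
    [0, 0, 0, 4, 0, -3, 1],
    [0, 0, 0, 4, 0, -6, 1],
    [0, 0, 0, 4, 0, -8, 1],
    [0, 0, 0, 4, 0, -8, 1]
  ]
}}

```text
clock: 12.95
tool_pos: [0.5429, -0.2842, 0.1405]
orientation: [-180.0, -0.0, 116.9]
force: [-0.8, 0.4, -3.5]
opening: 0.0252
```

Not in contact yet, so I step down until the load comes off.

{"api": "carry_out", "payload": {
  "increments": [
    [0, 0, 0, 0, 0, -1, 1],
    [0, 0, 0, 0, 0, -1, 1]
  ]
}}

```text
clock: 13.2
tool_pos: [0.5432, -0.2843, 0.1405]
orientation: [180.0, 0.0, 116.9]
force: [-2.2, 2.2, 4.8]
opening: 0.0254
```

{"api": "carry_out", "payload": {
  "increments": [
    [0, 0, 0, 0, 0, -1, 1],
    [0, 0, 0, 0, 0, -1, 1]
  ]
}}

```text
clock: 13.45
tool_pos: [0.5433, -0.2843, 0.1405]
orientation: [179.9, 0.1, 116.9]
force: [-4.9, 3.4, 11.3]
opening: 0.0251
```

{"api": "carry_out", "payload": {
  "increments": [
    [0, 0, 0, 0, 0, 2, 0.9],
    [0, 0, 0, 0, 0, 2, 0.6],
    [0, 0, 0, 0, 0, 2, 0.3],
    [0, 0, 0, 0, 0, 2, 0],
    [0, 0, 0, 0, 0, 2, 0],
    [0, 0, 0, 0, 0, 2, 0],
    [0, 0, 0, 0, 0, 25, 0],
    [0, 0, 0, 0, 0, 80, 0],
    [0, 0, 0, 0, 0, 110, 0],
    [0, 0, -39, 27, 304, 120, 0],
    [0, 0, -39, 27, 304, 120, 0],
    [0, 0, -39, 27, 304, 120, 0],
    [0, 0, -39, 27, 304, 120, 0],
    [0, 0, -39, 27, 304, 120, 0],
    [0, 0, -39, 27, 304, 120, 0],
    [0, 0, -39, 27, 304, 120, 0],
    [0, 0, -39, 27, 304, 120, 0]
  ]
}}

```text
clock: 15.58
tool_pos: [0.5698, 0.0188, 0.2585]
orientation: [-180.0, 0.0, 77.8]
force: [1.0, -0.8, 0.6]
opening: 0.0875
```

```bash
cat > hang.py <<'E'
from h import *
import sys
def hang_img(p,x,y,a=0,z=.072):
    im=np.zeros((480,640),np.uint8)
    for r,a,b in ((.025,0,.008),(.007,.008,.022),(.04,.022,.03),(.005,.03,.076),(.013,.076,.098)): hull(im,p,np.r_[circ(r,z+a),circ(r,z+b)]+[x,y,0])
    return im
E
python3 - <<'E'
from hang import *
p,o=wsnap('w5.png'); print(o['tool_pos'],o['orientation'])
for l,x0 in (('blue_mass_fin',(.445,.032,np.radians(168))),('orange_mass_fin',(.635,.034,np.radians(164)))):
    for d in ctrl.outline_of(p,l)[:2]: print(l,round(d['confidence'],2),d['pixels'].sum(),fit(mass_img,p,d['pixels'],x0))
for n in ('side','top'):
    p=snap(n,n+'5.png')
    for d in ctrl.outline_of(p,'hanger_cap')[:2]: print(n,round(d['confidence'],2),d['pixels'].sum(),fit(hang_img,p,d['pixels'],(.543,-.284,0)))
    q=find(p,'hanger_cap')[:2];print(q)
p=snap('side')
v=p['pixels'].copy();v[hang_img(p,.543,-.284)>0,1]=255
t=p['pixels']
cv2.imwrite('pics/s5.png',cv2.resize(np.hstack([t[140:270,350:470],v[140:270,350:470]]),(800,433)))
E
```

```text
[0.56980579 0.01878192 0.25849481] [-1.79991168e+02  1.39680435e-02  7.78058581e+01]
blue_mass_fin 0.7 5820 (array([4.456000e-01, 3.280000e-02, 1.675229e+02]), np.float64(0.96))
orange_mass_fin 0.68 4242 (array([6.355000e-01, 3.510000e-02, 1.648258e+02]), np.float64(0.951))
side 0.82 616 (array([ 0.5489, -0.284 , -0.0811]), np.float64(0.869))
[([0.5362, -0.278, 0.1], 0.63), ([0.6419, 0.0264, 0.0161], 0.19)]
top 0.85 555 (array([ 0.5419, -0.2822,  5.7585]), np.float64(0.923))
top 0.57 529 (array([ 0.543, -0.284,  0.   ]), np.float64(0.0))
[([0.5395, -0.2778, 0.1001], 0.85)]
```

View pics/s5.png

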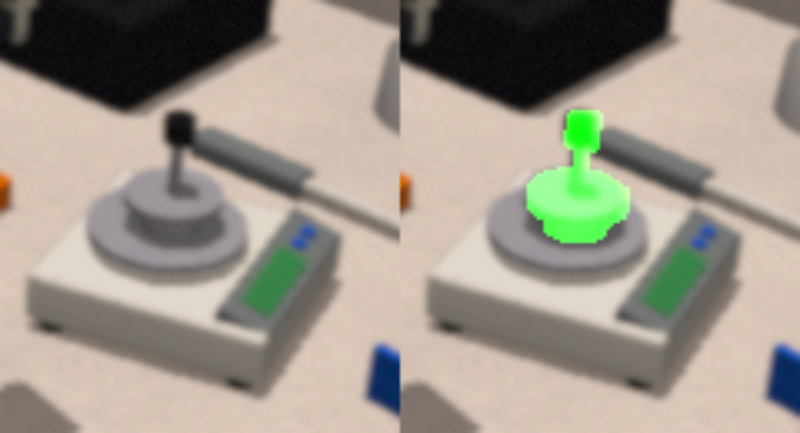

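{"api": "carry_out", "payload": {
  "increments": [
    [0, 0, 0, -64, 1, -50, 0],
    [0, 0, 0, -64, 1, -110, 0],
    [0, 0, 0, -64, 1, -165, 0],
    [0, 0, 0, -64, 1, -215, 0],
    [0, 0, 0, -64, 1, -240, 0],
    [0, 0, 0, -64, 1, -250, 0],
    [0, 0, 0, -64, 1, -250, 0.5],
    [0, 0, 0, -64, 1, -250, 1],
    [0, 0, 0, -64, 1, -250, 1],
    [0, 0, 0, -64, 1, -250, 1],
    [0, 0, 0, -64, 1, -250, 1],
    [0, 0, 0, -64, 1, -250, 1],
    [0, 0, 0, -64, 1, -250, 1],
    [0, 0, 0, -64, 1, -250, 1],
    [0, 0, 0, -64, 1, -250, 1],
    [0, 0, 0, -64, 1, -250, 1]
  ]
}}

```text
clock: 18.08
tool_pos: [0.5059, 0.0208, 0.0085]
orientation: [-180.0, 0.0, 77.9]
force: [0.4, -0.4, -0.4]
opening: 0.0097
```

{"api": "carry_out", "payload": {
  "increments": [
    [0, 0, 0, 0, 0, 15, 1],
    [0, 0, 0, 0, 0, 40, 1],
    [0, 0, 0, 0, 0, 80, 1],
    [0, 0, 0, 0, 0, 115, 1],
    [0, 0, 10, 2, -10, 140, 1],
    [0, 0, 20, 5, -25, 150, 1],
    [0, 0, 30, 9, -42, 150, 1],
    [0, 0, 40, 13, -59, 150, 1],
    [0, 0, 50, 17, -76, 150, 1],
    [0, 0, 60, 21, -93, 150, 1],
    [0, 0, 70, 25, -110, 150, 1],
    [0, 0, 80, 29, -127, 150, 1],
    [0, 0, 90, 33, -145, 150, 1],
    [0, 0, 97, 35, -158, 145, 1],
    [0, 0, 102, 37, -167, 130, 1],
    [0, 0, 102, 37, -169, 115, 1],
    [0, 0, 102, 37, -169, 109, 1],
    [0, 0, 102, 37, -169, 109, 1]
  ]
}}

```text
clock: 20.32
tool_pos: [0.5426, -0.1479, 0.1173]
orientation: [-180.0, -0.1, 179.8]
force: [-0.1, -0.2, -1.9]
opening: 0.0096
```

```bash
cat > chk.py <<'E'
from hang import *
import sys
l,dz,f=sys.argv[1],float(sys.argv[2]),sys.argv[3]   # dz: underside - TCP z
o=ctrl.get_obs(); x,y,z=o['tool_pos']; a=np.radians(o['orientation'][2]+float(sys.argv[4]))
cx,cy=x+.0615*np.cos(a),y+.0615*np.sin(a); print(o['tool_pos'],o['orientation'],o['force'],o['moment'],o['opening'],'centre',cx,cy,'under',z+dz)
p=snap('side',f+'s.png'); v=p['pixels'].copy(); 
for im,c in ((mass_img(p,cx,cy,a,z+dz),(0,255,0)),(hang_img(p,.543,-.2843),(0,0,255))):
    cv2.drawContours(v,cv2.findContours(im,0,2)[0],-1,c,1)
print(find(p,l)[:2])
for d in ctrl.outline_of(p,l)[:1]: print(d['confidence'],fit(lambda p,x,y,a:mass_img(p,x,y,a,z+dz),p,d['pixels'],(cx,cy,a)))
w=[p['pixels'][120:270,350:510],v[120:270,350:510]]
cv2.imwrite('pics/'+f+'.png',cv2.resize(np.hstack(w),(800,375),interpolation=cv2.INTER_CUBIC))
E
python3 chk.py blue_mass_fin -.0085 c1 90
```

```text
[ 0.5425814  -0.1478846   0.11729043] [-1.79996848e+02 -5.87985804e-02  1.79815275e+02] [-0.05599759 -0.22413503 -1.89637353] [0.10048267 0.10174715 0.01884575] 0.009621899199926093 centre 0.5423831184100043 -0.20938428287921537 under 0.10879042973013764
[([0.5295, -0.1798, 0.1243], 0.67), ([0.5239, -0.2835, 0.1046], 0.58)]
0.56 (array([ 5.163000e-01, -2.504000e-01,  3.114692e+02]), np.float64(0.332))
```

View pics/c1.png

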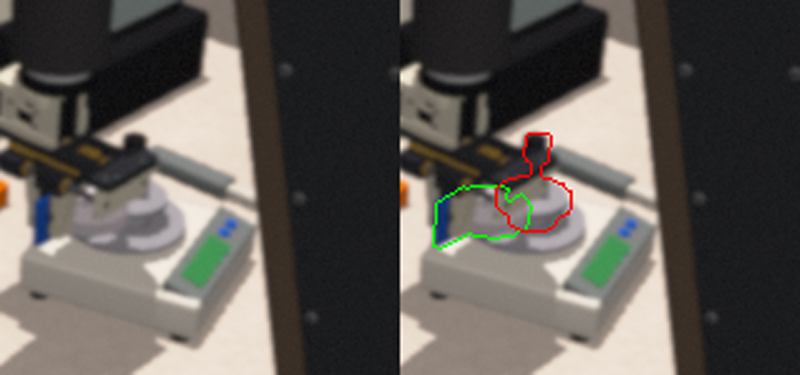

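{"api": "carry_out", "payload": {
  "increments": [
    [0, 0, 0, 0.5, -10, 0, 1],
    [0, 0, 0, 0.5, -20, 0, 1],
    [0, 0, 0, 0.5, -30, 0, 1],
    [0, 0, 0, 0.5, -40, 0, 1],
    [0, 0, 0, 0.5, -50, 0, 1],
    [0, 0, 0, 0.5, -60, 0, 1],
    [0, 0, 0, 0.5, -68, 0, 1],
    [0, 0, 0, 0.5, -74, 0, 1],
    [0, 0, 0, 0.5, -74, 0, 1]
  ]
}}

```text
clock: 21.6
tool_pos: [0.5434, -0.2225, 0.1175]
orientation: [-180.0, -0.0, 179.8]
force: [0.3, 0.0, -1.4]
opening: 0.0096
```

{"api": "carry_out", "payload": {
  "increments": [
    [0, 0, 0, 0, 0, -3, 1],
    [0, 0, 0, 0, 0, -5, 1],
    [0, 0, 0, 0, 0, -6, 1],
    [0, 0, 0, 0, 0, -6, 1]
  ]
}}

```text
clock: 22.1
tool_pos: [0.5434, -0.222, 0.1115]
orientation: [180.0, -0.0, 179.9]
force: [-0.7, 0.3, -2.8]
opening: 0.0098
```

{"api": "carry_out", "payload": {
  "increments": [
    [0, 0, 0, 0, 0, -1, 1],
    [0, 0, 0, 0, 0, -1, 1]
  ]
}}

```text
clock: 22.35
tool_pos: [0.5435, -0.2221, 0.1106]
orientation: [-180.0, 0.0, 179.9]
force: [1.0, 0.3, -1.9]
opening: 0.0097
```

{"api": "carry_out", "payload": {
  "increments": [
    [0, 0, 0, 0, 0, -1, 1],
    [0, 0, 0, 0, 0, -1, 1]
  ]
}}

```text
clock: 22.6
tool_pos: [0.5436, -0.2222, 0.1105]
orientation: [-180.0, 0.0, 179.9]
force: [-2.2, 1.9, 5.0]
opening: 0.0099
```

{"api": "carry_out", "payload": {
  "increments": [
    [0, 0, 0, 0, 0, 1, 0.9],
    [0, 0, 0, 0, 0, 1, 0.8],
    [0, 0, 0, 0, 0, 1, 0.6],
    [0, 0, 0, 0, 0, 1, 0.3],
    [0, 0, 0, 0, 0, 1, 0],
    [0, 0, 0, 0, 0, 1, 0],
    [0, 0, 0, 0, 0, 25, 0],
    [0, 0, 0, 0, 0, 70, 0],
    [0, 0, 10, 10, 30, 110, 0],
    [0, 0, 20, 30, 70, 120, 0],
    [0, 0, 30, 55, 110, 120, 0],
    [0, 0, 40, 80, 150, 120, 0],
    [0, 0, 50, 105, 190, 120, 0],
    [0, 0, 60, 130, 220, 120, 0],
    [0, 0, 70, 152, 241, 120, 0],
    [0, 0, 75, 152, 241, 120, 0],
    [0, 0, 75, 152, 241, 120, 0]
  ]
}}

```text
clock: 24.72
tool_pos: [0.6954, 0.0192, 0.229]
orientation: [180.0, -0.0, -105.2]
force: [0.8, 0.6, -0.9]
opening: 0.0877
```

```bash
python3 - <<'E'
from hang import *
o=ctrl.get_obs();print(o['tool_pos'],o['orientation'],o['opening'])
p=snap('side','s7.png'); v=p['pixels'].copy()
for im,c in ((mass_img(p,.5435,-.284,-np.pi/2,.102),(0,255,0)),(hang_img(p,.543,-.2843),(0,0,255))):
    cv2.drawContours(v,cv2.findContours(im,0,2)[0],-1,c,1)
w=[q[130:270,350:490] for q in (p['pixels'],v)]
cv2.imwrite('pics/s7v.png',cv2.resize(np.hstack(w),(800,400),interpolation=cv2.INTER_CUBIC))
E
```

```text
[0.6954398  0.01917821 0.22903557] [ 1.79959280e+02 -2.23728238e-02 -1.05152092e+02] 0.08771566232526543
```

View pics/s7v.png

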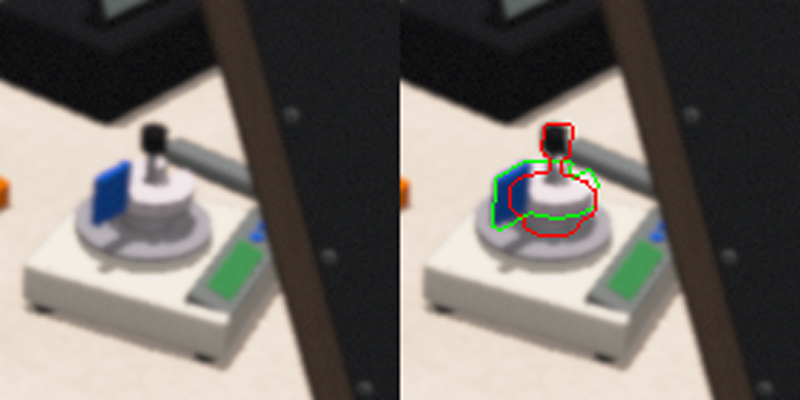

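The blue mass is flat on the flange with the hanger upright. Now the orange fin.

{"api": "carry_out", "payload": {
  "increments": [
    [0, 0, 0, 0, 0, -60, 0],
    [0, 0, 0, 0, 0, -120, 0],
    [0, 0, 0, 0, 0, -170, 0],
    [0, 0, 0, 0, 0, -205, 0],
    [0, 0, 0, 0, 0, -220, 0],
    [0, 0, 0, 0, 0, -220, 0.5],
    [0, 0, 0, 0, 0, -220, 1],
    [0, 0, 0, 0, 0, -220, 1],
    [0, 0, 0, 0, 0, -220, 1],
    [0, 0, 0, 0, 0, -220, 1],
    [0, 0, 0, 0, 0, -220, 1],
    [0, 0, 0, 0, 0, -220, 1],
    [0, 0, 0, 0, 0, -220, 1],
    [0, 0, 0, 0, 0, -220, 1],
    [0, 0, 0, 0, 0, -220, 1]
  ]
}}

```text
clock: 26.65
tool_pos: [0.6954, 0.0188, 0.0095]
orientation: [180.0, -0.0, -105.1]
force: [-0.1, -0.0, -0.1]
opening: 0.0102
```

{"api": "carry_out", "payload": {
  "increments": [
    [0, 0, 0, 0, 0, 15, 1],
    [0, 0, 0, 0, 0, 45, 1],
    [0, 0, 0, 0, 0, 95, 1],
    [0, 0, 0, 0, 0, 145, 1],
    [0, 0, 0, 0, 0, 195, 1],
    [0, 0, -8, -8, -25, 220, 1],
    [0, 0, -16, -22, -65, 220, 1],
    [0, 0, -24, -36, -105, 220, 1],
    [0, 0, -32, -50, -145, 220, 1],
    [0, 0, -40, -64, -185, 220, 1],
    [0, 0, -48, -80, -230, 220, 1],
    [0, 0, -56, -96, -275, 220, 1],
    [0, 0, -64, -112, -320, 220, 1],
    [0, 0, -72, -128, -365, 220, 1],
    [0, 0, -75, -142, -408, 215, 1],
    [0, 0, -75, -152, -440, 195, 1],
    [0, 0, -75, -152, -440, 160, 1],
    [0, 0, -75, -152, -440, 130, 1],
    [0, 0, -75, -152, -440, 122, 1],
    [0, 0, -75, -152, -440, 122, 1]
  ]
}}

```text
clock: 29.15
tool_pos: [0.5436, -0.4213, 0.1323]
orientation: [-180.0, -0.0, 179.9]
force: [0.0, -0.4, -0.5]
opening: 0.0098
```

```bash
python3 chk.py orange_mass_fin -.0095 c2 -90
```

```text
[ 0.54362897 -0.421264    0.13227028] [-1.79979264e+02 -2.07740967e-03  1.79880263e+02] [ 0.01334209 -0.37029473 -0.54876734] [-0.09772515  0.05996686 -0.03804136] 0.009830337372638012 centre 0.54375749216629 -0.3597641362298485 under 0.12277028415979559
[([0.5517, -0.3489, 0.1364], 0.57), ([0.4572, 0.2698, 0.0538], 0.54)]
0.84 (array([ 0.5503, -0.3591, 98.3708]), np.float64(0.384))
```

View pics/c2.png

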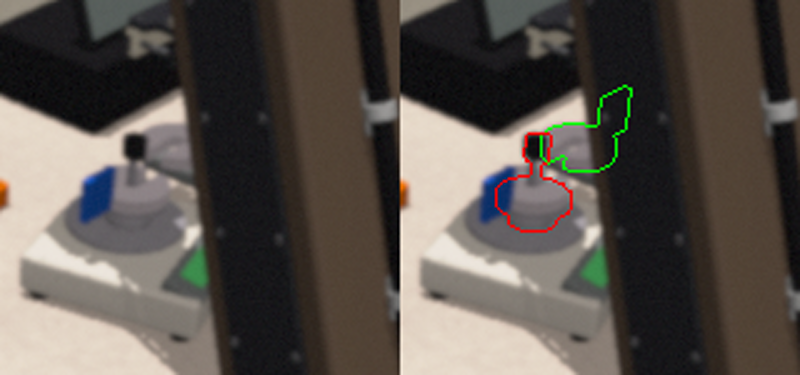

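The orange mass is held level where predicted, at about (570,150) in the overlay half. Sliding it on.

{"api": "carry_out", "payload": {
  "increments": [
    [0, 0, 0, 0, 10, 0, 1],
    [0, 0, 0, 0, 20, 0, 1],
    [0, 0, 0, 0, 30, 0, 1],
    [0, 0, 0, 0, 40, 0, 1],
    [0, 0, 0, 0, 50, 0, 1],
    [0, 0, 0, 0, 60, 0, 1],
    [0, 0, 0, 0, 68, 0, 1],
    [0, 0, 0, 0, 74, 0, 1],
    [0, 0, 0, 0, 74, 0, 1]
  ]
}}

```text
clock: 30.42
tool_pos: [0.5436, -0.3468, 0.1317]
orientation: [-180.0, 0.0, 179.9]
force: [0.2, 0.3, -1.8]
opening: 0.0099
```

{"api": "carry_out", "payload": {
  "increments": [
    [0, 0, 0, 0, 0, -3, 1],
    [0, 0, 0, 0, 0, -5, 1],
    [0, 0, 0, 0, 0, -6, 1],
    [0, 0, 0, 0, 0, -6, 1]
  ]
}}

```text
clock: 30.92
tool_pos: [0.5434, -0.3473, 0.1255]
orientation: [-180.0, -0.0, 179.8]
force: [-0.0, -0.2, -1.7]
opening: 0.01
```

{"api": "carry_out", "payload": {
  "increments": [
    [0, 0, 0, 0, 0, -1, 1],
    [0, 0, 0, 0, 0, -1, 1]
  ]
}}

```text
clock: 31.18
tool_pos: [0.5435, -0.3474, 0.1254]
orientation: [-180.0, 0.0, 179.9]
force: [-1.4, -0.0, 5.3]
opening: 0.0098
```

{"api": "carry_out", "payload": {
  "increments": [
    [0, 0, 0, 0, 0, 1, 0.9],
    [0, 0, 0, 0, 0, 1, 0.8],
    [0, 0, 0, 0, 0, 1, 0.6],
    [0, 0, 0, 0, 0, 1, 0.3],
    [0, 0, 0, 0, 0, 1, 0],
    [0, 0, 0, 0, 0, 1, 0],
    [0, 0, 0, 0, 0, 25, 0],
    [0, 0, 0, 0, 0, 70, 0],
    [0, 0, 0, 0, 0, 120, 0],
    [0, 0, 0, 60, 250, 190, 0],
    [0, 0, 0, 60, 250, 190, 0],
    [0, 0, 0, 60, 250, 190, 0],
    [0, 0, 0, 60, 250, 190, 0],
    [0, 0, 0, 60, 250, 190, 0],
    [0, 0, 0, 60, 250, 190, 0],
    [0, 0, 0, 60, 250, 190, 0]
  ]
}}

```text
clock: 33.17
tool_pos: [0.603, -0.0979, 0.314]
orientation: [-180.0, -0.1, 179.8]
force: [-0.0, -0.4, 0.7]
opening: 0.0876
```

```bash
python3 - <<'E'
from hang import *
o=ctrl.get_obs();print(o['tool_pos'],o['orientation'],o['opening'],o['force'])
p=snap('side','s9.png'); v=p['pixels'].copy()
for im,c in ((mass_img(p,.5435,-.284,-np.pi/2,.102),(0,255,0)),(mass_img(p,.5435,-.285,np.pi/2,.116),(255,0,255))):
    cv2.drawContours(v,cv2.findContours(im,0,2)[0],-1,c,1)
w=[q[120:270,350:490] for q in (p['pixels'],v)]
for l in ['microplate','reagent','tube_rack','beaker','pipette','spatula']: print(l,find(p,l)[:1])
t=snap('top')
for l in ['pipette','tube_rack','spatula']: print('top',l,find(t,l)[:1])
w.append(cv2.resize(t['pixels'][180:280,380:470],(140,150)))
cv2.imwrite('pics/s9v.png',cv2.resize(np.hstack(w),(798,285),interpolation=cv2.INTER_CUBIC))
E
```

```text
[ 0.60303642 -0.09793561  0.3140373 ] [-1.79992265e+02 -5.42948675e-02  1.79825856e+02] 0.08762077807376703 [-0.04790575 -0.40177635  0.71949995]
microplate [([0.4607, 0.2731, 0.0543], 0.7)]
reagent [([0.6989, 0.3437, 0.0739], 0.58)]
tube_rack [([0.7448, -0.2057, 0.0334], 0.6)]
beaker [([0.516, 0.5234, 0.0658], 0.86)]
pipette [([0.5652, -0.4928, 0.0172], 0.61)]
spatula [([0.7715, 0.0305, -0.0008], 0.46)]
top pipette [([0.5901, -0.4942, 0.0211], 0.58)]
top tube_rack [([0.7456, -0.2692, 0.0321], 0.83)]
top spatula []
```

View pics/s9v.png

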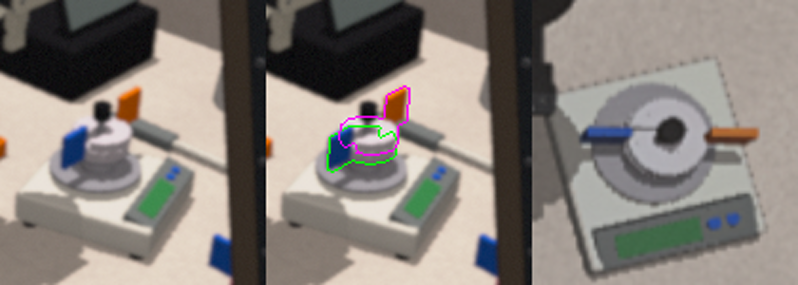

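The stack stands upright and flat with the fins opposite each other, and the gripper is clear. Handing in.

```bash
python3 -c "
from plant import ctrl
print(ctrl.close_job())"
```

```text
the job is handed in; nothing more can be done
None
```

The check load is made up on the balance pan and the job is handed in; the clock stood at about 33 s of the 72 s allowed. The hand-in reports no verdict.

- **Hanger:** I slid it 86 mm to the wide end of the keyhole, lifted it out and stood it on the pan. Going by the tool position it stands at about (0.543, -0.284). My pan centre estimates lie within about 5 mm of that.
- **Masses:** The blue-finned mass went on first with its slot towards -y, then the orange-finned one on top with its slot towards +y. By the tool height at contact, their undersides came to rest at about 0.102 m and 0.116 m, the heights expected for both lying flat.
- **Last pictures:** The side and top views show the hanger upright, both discs flat and centred on the stem, the fins opposite each other, and the gripper open and clear.

Some checks disagreed or were missing:

- **Side camera overlay:** it sits 3–5 mm off the tool position.
- **Side view with a mass held:** the network fits were poor there (overlap about 0.35), so I used the tool pose instead.
- **Bystanders:** the last side view labelled the rack as the microplate, so the microplate's final position is not confirmed. The top view gave the tube rack 47 mm from its first reading in y, with the arm probably hiding part of it. The side view gave it within about 5 mm. The pipette reading moved 39 mm in the side view, where the arm hides part of it, but only 5 mm in the top view. The arm was not brought down near any of these.

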